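Box a pair of round-bottomed cups on the kiln shelf

ROBOT

A 7-joint arm with a two-finger parallel gripper is mounted at the origin on the work surface; the furniture and walls round the work are solid. World frame = base frame: x ahead of the robot, y to its left, z up, the work surface at z = 0. Lengths are in m, angles in rad, forces in N, time in s.
With the tool pointing down it reaches from about 0.35 to 0.9 m from the base axis. Payload 19.9 kg.
Tool frame: the origin (TCP) lies midway between the tips of the shut fingers; the grasp point (between the pads) lies 19 mm behind it; z points along the fingers, y is the line along which they close (so a half turn about z gives the same grasp; the last joint's range is limited). The gripper opens to 85 mm and grips with 20 to 120 N. Pads are 22 mm wide; open, the fingers measure 114 mm over their backs; the gripper's body (76 mm by 85 mm) begins 54 mm behind the grasp point. The pads swing forward as they close: fully open they stand 13 mm farther back than shut.
Start: joints at [1.083, 0.417, -0.01, 1.614, 0.005, 1.111, -0.053], TCP at [0.27, -0.564, 0.231] pointing down, gripper open.
Joint ranges: [-2.81, 2.81], [-0.39, 2.02], [-1.27, 1.25], [0.06, 2.57], [-1.19, 4.33], [0.19, 2], [-2.82, 2.82]. Speed limits (rad/s): [1.89, 1.89, 2.39, 2.39, 3.01, 3.01, 3.01].

INTERFACE

Orientations are given as a rotation vector (axis times angle).
In Python, from rig import manip gives the robot as it stands.
- The arm moves only by the shell command python3 -m pendant 'ROWS' [FORCE]. ROWS is a JSON object of lists of equal length, an entry for each row: "translation": the shift along the tool's x, y, z in mm, a list of three; "turn": the turn, a rotation vector about the tool's x, y, z in degrees, a list of three; "jaw": the gripper's target within -1 to 1 (fully open at 1, half-way at 0, shut at -1). A call has 1 to 5 rows; each row is the pose to reach, as a shift and turn from the pose commanded when the call began, along the tool's axes at that moment; what a row does not reach only later rows make up. A row lasts 1/8 s, in which the tool goes at most 62.5 mm and 10.7 degrees, less where a joint would pass 70% of its speed; a pose out of reach is approached as far as the arm can. A call with a gripper value outside its range is refused whole. The fingers move at their own pace and stop on an object; FORCE is the grip in N (left out, the last holds). Time passes only in rows, so rows that repeat a pose let the fingers close. It gives the time, the measured TCP pose, the force, the opening and the grip force at its end, in the units of the state.
- manip.get_state(): the state, without advancing time (a new reading comes with each control period).
- manip.capture(name): name is "scene" or "top" or "wrist"; returns the picture (400x640x3 uint8, red, green, blue); there is no depth.
- manip.get_calibration(name): a dict with "vertical_fov" (degrees; the focal length in pixels is half the picture's height over the tangent of half this angle, whatever the lens; pixels are square), "cx", "cy" (the principal point, pixels), "k1" (the pictures are not rectified: a ray, as slopes to the right and down, at radius r is drawn at 1 + k1 r^2 times it, then the intrinsics apply), "extrinsics" (4x4, takes a point from world to camera coordinates). Camera axes: x right, y down, z forward; pixel columns grow to the right and rows downward; lengths in m; the calibration is good to about 2 mm. A picture is of the moment at which its call begins: read the wrist's pose just before it. get_calibration takes no time and is no camera call; for the wrist camera it gives the pose at the moment of the call.
- manip.job_done(): hands the job in; it is judged then, once.
Trained networks look in the newest picture that a camera, given by its name, has taken for a name from the list of things; names that differ only in an ending like _2 or _b are one class to them, and where a whole thing is asked for, a point or a joint stands for the part that bears it (a point fixed in the world has none). Each returns a list of dicts, best first, with "confidence" (0 to 1); they miss things now and then, are a little off and sometimes report something else, mostly with a low value. They report only what shows in the picture. A call takes as long as a camera call. They do not tell look-alikes from the thing itself.
- manip.look_for(query, camera): "position" ([column, row] in pixels, amid what is visible of it).
- manip.mark_of(query, camera): "position" ([column, row] in pixels: a listed point, or the origin of a listed thing).
The state is a dict: "time": time; "qpos": joint angles; "joint_vel": joint speeds; "joint_torque": joint torques, N m; "ee_pos": TCP position; "tcp_rot": TCP orientation; "ft_force": force on the tool from outside, world axes, zero at the start; "torque": the same for the moment, N m; "grip_width": finger opening in m; "finger_force": force on a finger pad.
Only numpy, scipy, OpenCV 4.12 (cv2) and the standard library are available. Lean on these libraries where they do the work, as an engineer would, in place of code of your own. Each camera call takes 0.05 s, during which the arm holds its last target. There are 200 camera calls.

TASK

Load the two round-bottomed cups on the kiln shelf for firing, boxed rim to rim so they do not warp. Take the cup that sits tilted in the plaster painting ring and set it upright, level and centred, in the low clay ring on the shelf that its bottom fits (not the wide one that it would drop through); then set the other cup mouth-down on it as it stands, so the two rims meet all the way round. The cups are dry, brittle clay: put them down gently, let go of both, and do not disturb the wide ring, the fish or the clay rose.

Things in the scene. Friction and masses are not known exactly. Their poses are not given: they have to be found in the camera images.
- round_cup_mid (a point): centre (on the axis, half-way up) of the off-white cup that starts tilted about 21 deg, mouth towards the robot's side, in the plaster painting ring. Round outside: 64 mm diameter straight wall over the upper 32 mm, then a spherical bottom of 36 mm radius; 51.5 mm high, wall 6 mm, open at the top. z runs from its bottom to its mouth. Held by friction only: it stays at the tilt at which it is let go
- round_cup_rim (a point): centre of the mouth of the same cup, level with its rim, 25.75 mm from its centre along its own z (outside diameter 64 mm, inside 52 mm); z points out of the mouth
- cover_cup_mid (a point): centre (on the axis, half-way up) of the second, identical cup, which stands mouth-down on the table: rim 25.75 mm below, top of the round bottom 25.75 mm above. Straight 64 mm wall over the lower 32 mm. z points up, from mouth to bottom
- setter_ring_top (a point): centre of the hole of the small loose clay ring on the kiln shelf, level with its top edge: 64 mm outside, 40 mm hole, 14 mm high. z up. The cup's bottom rests on the top edge of the hole and sinks 6 to 7 mm into it, so the centre of a seated cup is 19 to 20 mm above this point and its rim about 45 mm above it
- wide_ring: the wide loose clay ring on the kiln shelf, too big for the cups: 104 mm outside, 78 mm hole, 14 mm high; origin at the centre of its underside. Leave it alone
- painting_ring: plaster ring on the table in which the tilted cup sits: 68 mm outside, 40 mm hole, 30 mm high, loose; origin at the centre of its underside
- kiln_shelf: flat kiln shelf (slab 200 x 280 x 14 mm) lying fixed on the table; origin at the centre of its underside, y along its length
- plaster_bag_a: crumpled upright paper bag of plaster that stands behind the work, to the left of the kiln shelf: 115 x 86 mm, 206 mm high, fixed; origin under its middle. Keep the gripper clear of it, and the arm clear of the tall stool farther left (seat underside 485 mm above the table)
- fish: unglazed clay fish, about 63 x 104 x 77 mm, standing at the back of the kiln shelf; origin under its centre. Leave it alone
- rose: dry clay rose, about 64 mm across and 31 mm high, at the back of the kiln shelf; origin under its centre. Leave it alone
Things that resemble listed ones, but are neither listed nor needed, are in the scene too. What is shaped like the part that bears setter_ring_top but yellow is not meant.

How it is judged:
On the way:
1. the tilted cup stands upright, level and centred in the low ring that fits it, let go (horizontal distance between round_cup_mid and setter_ring_top below 0.005 m and z of round_cup_mid in the frame of setter_ring_top between 0.0165 and 0.023 m and angle between round_cup_mid's own z axis and vertical below 0.087 rad and angle between setter_ring_top's own z axis and vertical below 0.05 rad and z of setter_ring_top in the frame of kiln_shelf between 0.025 and 0.031 m and contact force between the fingers and round_cup below 0.2 N), for 0.2 s.
At the end, for the whole second after the job is handed in: The first cup rests in the small clay ring, flat on the kiln shelf, within 5 mm of the ring's centre and 5 deg of level; the second stands mouth-down on it, rims touching, centres within 5 mm and within 5 deg of level; all let go, bystanders unmoved (20 mm) (horizontal distance between round_cup_mid and setter_ring_top below 0.005 m and z of round_cup_mid in the frame of setter_ring_top between 0.0165 and 0.023 m and angle between each of round_cup_mid, cover_cup_mid's own z axis and vertical below 0.087 rad and angle between setter_ring_top's own z axis and vertical below 0.05 rad and z of setter_ring_top in the frame of kiln_shelf between 0.025 and 0.031 m and horizontal distance between cover_cup_mid and round_cup_rim below 0.005 m and z of cover_cup_mid in the frame of round_cup_rim between 0.0235 and 0.028 m).
It fails at once if the fish is knocked or shifted by more than 20 mm (distance of fish from where it was at the start of the episode above 0.02 m).
It fails at once if the clay rose is knocked or shifted by more than 20 mm (distance of rose from where it was at the start of the episode above 0.02 m).
It fails at once if the wide ring is knocked or shifted by more than 20 mm (distance of wide_ring from where it was at the start of the episode above 0.02 m).
It fails at once if the first cup is dropped into the ring (faster than 0.35 m/s just above its seat) or banged into it (more than 50 N) (contact force between round_cup and setter_ring above 50 N or (horizontal distance between round_cup_mid and setter_ring_top below 0.03 m and z of round_cup_mid in the frame of setter_ring_top below 0.04 m and linear speed of round_cup above 0.35 m/s)).
It fails at once if the second cup is dropped on the first (faster than 0.35 m/s just above it) or banged on it (more than 50 N) (contact force between cover_cup and round_cup above 50 N or (horizontal distance between cover_cup_mid and round_cup_rim below 0.03 m and z of cover_cup_mid in the frame of round_cup_rim below 0.046 m and linear speed of cover_cup above 0.35 m/s)).
It also fails if it takes over 66 s, if anything falls off the work surface, if the arm or the gripper's body presses on something with over 40 N, if the wrist force passes 120 N, or if a joint passes its speed limit or range.

## Working session

There is one attempt and no reset: what is moved stays moved. The work goes in short steps, Python scripts to look and compute and a shell command to move; the robot and the scene stay as the last step left them, time stands still between calls to the robot, and variables do not carry over. Pictures are saved under pics/ and viewed, at most 10 in all, crops included, and the job is handed in when it is done.

```bash
mkdir -p pics; cat > h.py <<'E'
import numpy as np,cv2
from rig import manip
from scipy.spatial.transform import Rotation as R
def K(c):
    f=200/np.tan(np.radians(c["vertical_fov"])/2); return f,c["cx"],c["cy"],c["k1"],np.array(c["extrinsics"])
def ray(c,p):
    f,cx,cy,k,E=K(c); d=np.array([(p[0]-cx)/f,(p[1]-cy)/f]); u=d.copy()
    for _ in range(30): u=d/(1+k*(u@u))
    Rm=E[:3,:3]; return -Rm.T@E[:3,3], Rm.T@np.array([u[0],u[1],1])
def atz(c,p,z):
    o,d=ray(c,p); return o+d*(z-o[2])/d[2]
def proj(c,X):
    f,cx,cy,k,E=K(c); X=np.atleast_2d(X); q=X@E[:3,:3].T+E[:3,3]; u=q[:,:2]/q[:,2:]; u=u*(1+k*(u**2).sum(1,keepdims=True)); return u*f+[cx,cy]
def tri(obs):
    A=np.zeros((3,3));b=np.zeros(3)
    for c,p in obs:
        o,d=ray(c,p); d=d/np.linalg.norm(d); M=np.eye(3)-np.outer(d,d); A+=M;b+=M@o
    return np.linalg.solve(A,b)
def snap(n,f=None):
    c=manip.get_calibration(n); im=manip.capture(n)
    if f: cv2.imwrite('pics/'+f,im[:,:,::-1])
    return c,im
def st():
    s=manip.get_state(); print(s['time'],np.round(s['ee_pos'],4),np.round(s['tcp_rot'],3),np.round(s['grip_width'],4),s['finger_force'],np.round(s['ft_force'],1)); return s
E
python3 - <<'E'
from h import *
st()
cs={}
for n in ["scene","top"]:
    cs[n]=snap(n,n+'0.png')[0]
    print(n,np.round(ray(cs[n],(320,200)),2).tolist())
    for q in ["round_cup_mid","round_cup_rim","cover_cup_mid","setter_ring_top","wide_ring","painting_ring","kiln_shelf","fish","rose","plaster_bag_a"]:
        print(q,[(np.round(d['position'],1).tolist(),round(d['confidence'],2)) for d in manip.mark_of(q,n)[:4]])
E
```

```text
0.0 [ 0.2699 -0.5633  0.2307] [-3.062e+00 -6.960e-01  1.000e-03] 0.0852 0.0 [ 0.4 -0.2 -0. ]
scene [[-0.02, 0.43, 0.73], [0.53, -0.51, -0.68]]
round_cup_mid [([207.0, 308.1], 0.97), ([207.8, 325.8], 0.53), ([200.8, 308.0], 0.16)]
round_cup_rim [([199.0, 309.8], 0.86)]
cover_cup_mid [([389.2, 159.7], 0.9), ([353.8, 196.7], 0.69), ([299.4, 200.4], 0.55)]
setter_ring_top [([407.0, 221.2], 0.82), ([411.0, 185.7], 0.79), ([351.9, 199.3], 0.64), ([205.3, 311.2], 0.17)]
wide_ring [([305.7, 224.0], 0.58)]
painting_ring [([205.4, 326.0], 0.57)]
kiln_shelf [([323.7, 209.9], 0.9)]
fish [([333.4, 184.6], 0.64)]
rose [([298.4, 199.0], 0.76)]
plaster_bag_a []
top [[0.36, -0.03, 1.06], [0.11, -0.03, -0.99]]
round_cup_mid [([180.4, 217.9], 0.8)]
round_cup_rim [([170.9, 220.8], 0.65)]
cover_cup_mid [([439.7, 191.7], 0.87), ([361.2, 203.4], 0.72), ([331.0, 189.9], 0.34)]
setter_ring_top [([358.3, 204.5], 0.72), ([376.5, 266.5], 0.56), ([427.9, 233.5], 0.55)]
wide_ring [([306.9, 197.9], 0.59)]
painting_ring [([181.6, 222.0], 0.55), ([324.2, 169.0], 0.5), ([363.8, 175.3], 0.49)]
kiln_shelf [([438.5, 186.9], 0.71), ([334.6, 189.6], 0.59), ([309.4, 198.6], 0.39)]
fish [([363.0, 172.7], 0.58), ([174.2, 220.2], 0.51)]
rose [([324.8, 169.6], 0.85)]
plaster_bag_a []
```

```bash
ls
```

```text
h.py
pics
```

View pics/scene0.png

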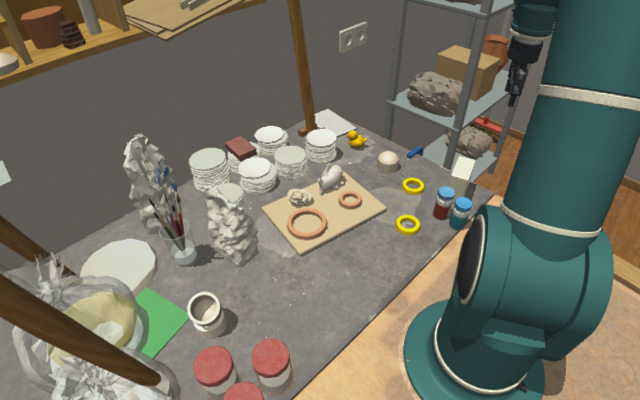

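View pics/top0.png

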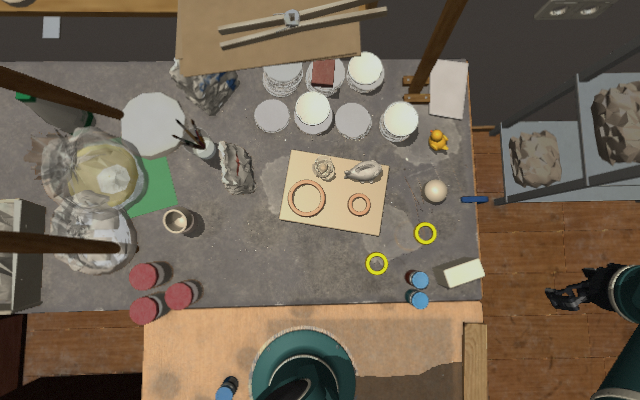

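```bash
python3 - <<'E'
from h import *
S=manip.get_calibration("scene");T=manip.get_calibration("top")
for n,a,b in [("rcmid",(207,308.1),(180.4,217.9)),("rcrim",(199,309.8),(170.9,220.8)),("pring",(205.4,326),(181.6,222)),("cover",(389.2,159.7),(439.7,191.7)),
 ("set_a",(351.9,199.3),(358.3,204.5)),("set_b",(407,221.2),(376.5,266.5)),("set_c",(411,185.7),(427.9,233.5)),("wide",(305.7,224),(306.9,197.9)),("fish",(333.4,184.6),(363,172.7)),("rose",(298.4,199),(324.8,169.6)),("shelf",(323.7,209.9),(334.6,189.6))]:
    X=tri([(S,a),(T,b)]); print(n,np.round(X,4),np.round(proj(S,X)[0]-a,1),np.round(proj(T,X)[0]-b,1))
s=cv2.imread('pics/scene0.png');t=cv2.imread('pics/top0.png')
a=cv2.resize(s[140:270,260:460],(800,520),interpolation=cv2.INTER_CUBIC)
cv2.imwrite('pics/crop1.png',a)
E
```

```text
rcmid [0.4371 0.3106 0.0512] [-0.5 -0. ] [0.3 0.2]
rcrim [0.4292 0.3275 0.0734] [-0.1 -0. ] [0.1 0. ]
pring [0.4317 0.3262 0.0041] [1.4 0.1] [-0.9 -0.6]
cover [ 0.4989 -0.3827  0.0198] [ 0.9 -0. ] [-0.7 -0.8]
set_a [ 0.4632 -0.1597  0.0245] [-1.2 -0.1] [0.8 0.9]
set_b [ 0.3009 -0.1981  0.0272] [ 1.4 -0. ] [-0.8 -1.1]
set_c [ 0.3871 -0.3474  0.003 ] [ 1.8 -0.1] [-1.2 -1.5]
wide [ 0.4887 -0.017   0.0155] [0.6 0. ] [-0.4 -0.4]
fish [ 0.5518 -0.1782  0.0132] [-1.5 -0.1] [1.1 1.2]
rose [ 0.5672 -0.0665  0.0199] [1.3 0.1] [-0.9 -0.9]
shelf [ 0.5097 -0.0979 -0.0041] [-1.  -0.1] [0.7 0.7]
```

View pics/crop1.png

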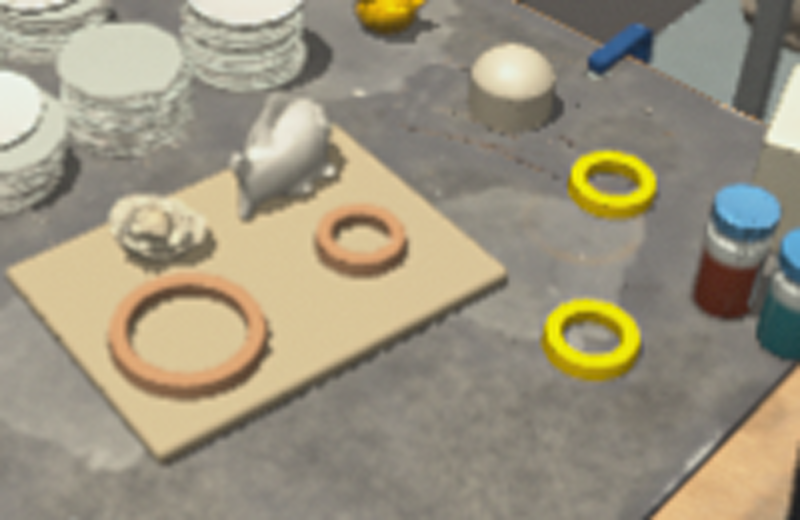

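The ring candidates in the scene picture are the terracotta small ring on the shelf at (350,199), the yellow rings on the table at (407,225) and (413,186), and the wide terracotta ring at (306,224). The one meant is (350,199): it is small, clay-coloured and on the shelf, and the crop confirms this. The tilted cup is at (206,312), and the cover cup is the dome at (388,160). Next I go over the setter ring for a close look.

```bash
cat >> h.py <<'E'
def down(yaw): # tool z down, tool x at yaw (deg)
    y=np.radians(yaw); x=np.array([np.cos(y),np.sin(y),0]); z=np.array([0,0,-1.]); return np.column_stack([x,np.cross(z,x),z])
def go(pos,Rt):
    s=manip.get_state(); Rc=R.from_rotvec(s['tcp_rot']).as_matrix()
    print("shift mm",np.round(Rc.T@(np.array(pos)-s['ee_pos'])*1000,1),"turn deg",np.round(np.degrees(R.from_matrix(Rc.T@Rt).as_rotvec()),2))
E
python3 - <<'E'
from h import *
s=st(); Rc=R.from_rotvec(s['tcp_rot']).as_matrix(); print(Rc.round(3))
E_=np.array(manip.get_calibration("wrist")["extrinsics"]); W=np.linalg.inv(E_)
print("cam in tool",(Rc.T@(W[:3,3]-s['ee_pos'])).round(3),(Rc.T@W[:3,:3]).round(3))
go([0.40,-0.16,0.30],down(0))
E
```

```text
1.1 [ 0.2701 -0.5636  0.2313] [-3.063 -0.696  0.   ] 0.0854 0.0 [0.6 0.5 1.4]
[[ 0.902  0.432 -0.   ]
 [ 0.432 -0.902  0.   ]
 [ 0.    -0.    -1.   ]]
cam in tool [ 0.067  0.    -0.143] [[ 0.    -0.965 -0.261]
 [ 1.     0.     0.001]
 [-0.001 -0.261  0.965]]
shift mm [ 291.6 -307.9  -68.7] turn deg [-0.   0.  25.6]
```

```bash
python3 -m pendant '{"translation":[[292,-308,-69],[292,-308,-69],[292,-308,-69],[292,-308,-69],[292,-308,-69]],"turn":[[0,0,25.6],[0,0,25.6],[0,0,25.6],[0,0,25.6],[0,0,25.6]],"jaw":[1,1,1,1,1]}'
python3 - <<'E'
from h import *
go([0.40,-0.16,0.30],down(0))
E
```

```text
time: 1.72
ee_pos: [0.3644, -0.2704, 0.2816]
tcp_rot: [3.141, 0.0, 0.001]
ft_force: [1.8, -0.4, -0.1]
grip_width: 0.0856
finger_force: 0.0
shift mm [  35.6 -110.4  -18.4] turn deg [ 0.03 -0.03  0.  ]
```

```bash
python3 -m pendant '{"translation":[[36,-110,-18],[36,-110,-18],[36,-110,-18],[36,-110,-18]],"turn":[[0,0,0],[0,0,0],[0,0,0],[0,0,0]],"jaw":[1,1,1,1]}'
python3 - <<'E'
from h import *
c,im=snap("wrist","w1.png")
for q,z in [("setter_ring_top",.028),("wide_ring",.014),("fish",.014),("rose",.014)]:
    print(q,[(np.round(d['position'],1).tolist(),round(d['confidence'],2),atz(c,d['position'],z).round(4).tolist()) for d in manip.mark_of(q,"wrist")[:3]])
# next: over tilted cup
go([0.40,0.22,0.32],down(30))
E
```

```text
time: 2.22
ee_pos: [0.3999, -0.1628, 0.2991]
tcp_rot: [3.141, -0.0, 0.0]
ft_force: [-0.7, -0.6, -0.3]
grip_width: 0.0854
finger_force: 0.0
setter_ring_top [([346.0, 233.3], 0.83, [0.3079, -0.2019, 0.028]), ([458.9, 169.8], 0.67, [0.3903, -0.3376, 0.028]), ([307.8, 106.4], 0.59, [0.4647, -0.1539, 0.028])]
wide_ring []
fish [([322.5, 26.9], 0.78, [0.5522, -0.1708, 0.014])]
rose [([228.5, 10.1], 0.94, [0.5697, -0.065, 0.014])]
shift mm [-3.000e-01 -3.831e+02 -2.100e+01] turn deg [-2.000e-02  2.000e-02 -3.009e+01]
```

View pics/w1.png

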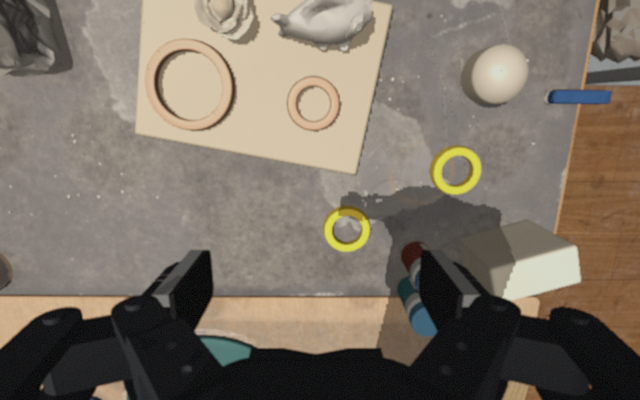

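The wrist picture shows the terracotta setter ring at (314,103), the wide ring at (190,84), the fish at (325,20), the rose at (228,12) and the cover dome at (499,74). On to the tilted cup.

```bash
python3 -m pendant '{"translation":[[0,-383,-21],[0,-383,-21],[0,-383,-21],[0,-383,-21],[0,-383,-21]],"turn":[[0,0,-30],[0,0,-30],[0,0,-30],[0,0,-30],[0,0,-30]],"jaw":[1,1,1,1,1]}'
python3 - <<'E'
from h import *
im=cv2.imread('pics/w1.png'); 
go([0.36,0.26,0.32],down(30))
hsv=cv2.cvtColor(im,cv2.COLOR_BGR2HSV); print(hsv[103,291],hsv[80,270],hsv[103,314])
E
```

```text
time: 3.1
ee_pos: [0.3999, 0.1512, 0.3165]
tcp_rot: [3.035, 0.811, 0.001]
ft_force: [1.8, -0.5, -0.5]
grip_width: 0.0853
finger_force: 0.0
shift mm [  19.8 -114.2   -3.5] turn deg [ 0.02 -0.03 -0.06]
[ 16  68 217] [ 19  52 212] [ 18  52 212]
```

```bash
python3 -m pendant '{"translation":[[20,-114,-3],[20,-114,-3],[20,-114,-3],[20,-114,-3]],"turn":[[0,0,0],[0,0,0],[0,0,0],[0,0,0]],"jaw":[1,1,1,1]}'
python3 - <<'E'
from h import *
c,im=snap("wrist","w2.png")
for q,z in [("round_cup_mid",.051),("round_cup_rim",.073),("painting_ring",0)]:
    print(q,[(np.round(d['position'],1).tolist(),round(d['confidence'],2),atz(c,d['position'],z).round(4).tolist()) for d in manip.mark_of(q,"wrist")[:3]])
print(K(c))
E
```

```text
time: 3.6
ee_pos: [0.3607, 0.2577, 0.319]
tcp_rot: [3.035, 0.812, -0.001]
ft_force: [1.2, -1.1, -0.0]
grip_width: 0.0854
finger_force: 0.0
round_cup_mid [([306.1, 78.7], 0.79, [0.4378, 0.3139, 0.051])]
round_cup_rim [([296.2, 80.9], 0.72, [0.4295, 0.3207, 0.073])]
painting_ring []
(np.float64(345.26762643957943), 315.55413746141045, 197.7275392141711, -0.014170571962798105, array([[ 4.99796719e-01, -8.66142461e-01,  6.90523758e-04,
         4.23215329e-02],
       [-8.36216048e-01, -4.82319992e-01,  2.60979207e-01,
         3.69761069e-01],
       [-2.25712119e-01, -1.31013978e-01, -9.65344175e-01,
         5.78403145e-01],
       [ 0.00000000e+00,  0.00000000e+00,  0.00000000e+00,
         1.00000000e+00]]))
```

View pics/w2.png

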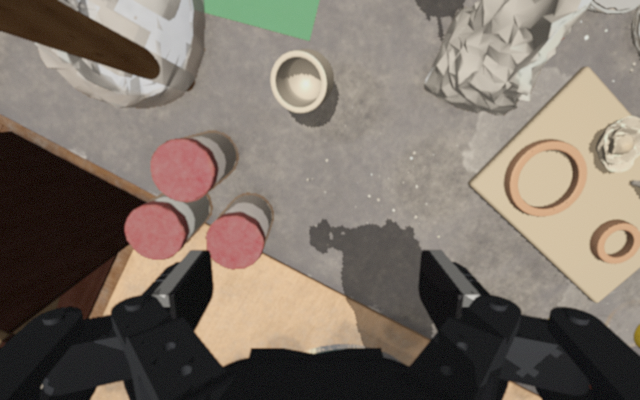

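The tilted cup's mouth is at (300,81), and the paint jars, at (183,168), (235,240) and (157,230), are beside it. I move in for a close rim fit.

```bash
python3 - <<'E'
from h import *
c=manip.get_calibration("wrist")
for p in [(183,168),(235,240),(157,230),(470,100)]: print(p,atz(c,p,.07).round(3))
t=np.array([0.4378,0.3139,.06]); Rt=down(30); go(t+Rt@[-.03,0,-.10],Rt)
E
```

```text
(183, 168) [0.282 0.387 0.07 ]
(235, 240) [0.232 0.296 0.07 ]
(157, 230) [0.196 0.383 0.07 ]
(470, 100) [0.508 0.146 0.07 ]
shift mm [ 64.8 -10.5 159.1] turn deg [ 0.01  0.   -0.11]
```

```bash
python3 -m pendant '{"translation":[[65,-10,159],[65,-10,159],[65,-10,159],[65,-10,159]],"turn":[[0,0,0],[0,0,0],[0,0,0],[0,0,0]],"jaw":[1,1,1,1]}'
python3 - <<'E'
from h import *
c,im=snap("wrist","w3.png")
for q in ["round_cup_mid","round_cup_rim"]:
    print(q,[(np.round(d['position'],1).tolist(),round(d['confidence'],2),atz(c,d['position'],.05 if 'mid' in q else .075).round(4).tolist()) for d in manip.mark_of(q,"wrist")[:3]])
g=cv2.resize(im[60:300,200:440],(720,720),interpolation=cv2.INTER_CUBIC)[:600]
cv2.imwrite('pics/w3c.png',g[:,:,::-1])
E
```

```text
time: 4.3
ee_pos: [0.4109, 0.2987, 0.1575]
tcp_rot: [3.035, 0.812, -0.009]
ft_force: [-0.8, -0.1, 0.6]
grip_width: 0.0854
finger_force: 0.0
round_cup_mid []
round_cup_rim [([301.8, 168.1], 0.96, [0.4287, 0.319, 0.075])]
```

View pics/w3c.png

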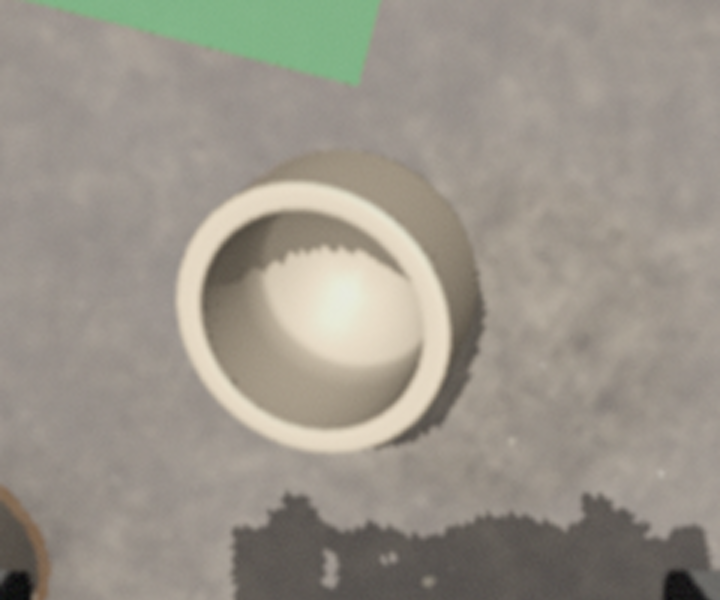

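The crop shows the cup's rim clearly, lighter than its wall. It is centred near crop (314,317), which is picture (305,166), and the mouth leans to the left and slightly down. I fit the rim circle in 3D next.

```bash
cat >> h.py <<'E'
from scipy.optimize import least_squares
def rimfit(c,im,x0,thr,box,tiltprior=None,show=False):
    g=cv2.cvtColor(im,cv2.COLOR_RGB2GRAY); x,y,X,Y=box; m=np.zeros_like(g); m[y:Y,x:X]=(g[y:Y,x:X]>thr)*255
    n,l,s,_=cv2.connectedComponentsWithStats(m); k=1+np.argmax(s[1:,4]); m=(l==k).astype(np.uint8)
    P=cv2.convexHull(max(cv2.findContours(m,0,1)[0],key=cv2.contourArea))[:,0].astype(float)
    e=cv2.fitEllipse(P.astype(np.float32)); a=np.linspace(0,2*np.pi,90); th=np.radians(e[2])
    A,B=(e[1][0]+1)/2,(e[1][1]+1)/2
    Q=np.array(e[0])+np.column_stack([A*np.cos(a)*np.cos(th)-B*np.sin(a)*np.sin(th),A*np.cos(a)*np.sin(th)+B*np.sin(a)*np.cos(th)])
    def f(v):
        C=v[:3]; n=np.array([v[3],v[4],np.sqrt(max(1e-6,1-v[3]**2-v[4]**2))]); u=np.cross(n,[0,1,0.]);u/=np.linalg.norm(u);w=np.cross(n,u)
        b=np.linspace(0,2*np.pi,360); p=proj(c,C+.032*(np.cos(b)[:,None]*u+np.sin(b)[:,None]*w))
        r=np.sqrt(((Q[:,None]-p[None])**2).sum(2)).min(1)
        return r if tiltprior is None else np.append(r,(np.hypot(v[3],v[4])-tiltprior)*300)
    o=least_squares(f,x0); print("ell",np.round(e,1) if 0 else e,"hullres",P.shape,"rms",np.sqrt(np.mean(o.fun**2)).round(2))
    v=o.x; print("rim",v[:3].round(4),"n",v[3:].round(3),"tilt",np.degrees(np.arcsin(np.hypot(v[3],v[4]))).round(1),"az",np.degrees(np.arctan2(v[4],v[3])).round(1)); return v
E
python3 - <<'E'
from h import *
im=cv2.imread('pics/w3.png')[:,:,::-1].copy(); c=manip.get_calibration("wrist")
for t in (190,200,205,210):
    v=rimfit(c,im,[.4287,.319,.075,-.25,.2],t,(230,100,400,240))
v=rimfit(c,im,[.4287,.319,.075,-.25,.2],200,(230,100,400,240),np.sin(np.radians(21)))
E
```

```text
ell ((303.9100646972656, 165.1406707763672), (83.5783462524414, 95.59294891357422), 133.1312713623047) hullres (46, 2) rms 0.22
rim [0.4304 0.3198 0.0773] n [-0.315  0.156] tilt 20.6 az 153.6
ell ((303.9356994628906, 165.14439392089844), (82.87040710449219, 95.00696563720703), 133.1061248779297) hullres (45, 2) rms 0.22
rim [0.4302 0.3197 0.0759] n [-0.318  0.154] tilt 20.7 az 154.1
ell ((303.9873352050781, 165.0734405517578), (82.37480926513672, 94.59696197509766), 133.40773010253906) hullres (43, 2) rms 0.23
rim [0.4301 0.3196 0.075 ] n [-0.324  0.154] tilt 21.0 az 154.5
ell ((304.0648193359375, 165.02145385742188), (81.85946655273438, 93.9186782836914), 133.13092041015625) hullres (44, 2) rms 0.23
rim [0.4299 0.3195 0.0736] n [-0.325  0.162] tilt 21.3 az 153.5
ell ((303.9356994628906, 165.14439392089844), (82.87040710449219, 95.00696563720703), 133.1061248779297) hullres (45, 2) rms 0.23
rim [0.4302 0.3197 0.0761] n [-0.323  0.155] tilt 21.0 az 154.3
```

```bash
python3 - <<'E'
from h import *
s=st(); print(np.round(s['qpos'],2))
n=np.array([-.323,.155,.934]);n/=np.linalg.norm(n); z=-n; y=np.cross(z,[n[0],n[1],0]);y/=np.linalg.norm(y); x=np.cross(y,z); Rt=np.column_stack([x,y,z])
rim=np.array([.4300,.3196,.0744]); print(Rt.round(2))
go(rim-.037*n+.09*n,Rt)
E
```

```text
4.45 [0.412  0.2995 0.1619] [-3.034e+00 -8.130e-01 -3.000e-03] 0.0853 0.0 [ 0.2 -0.1 -0.2]
[-0.09  0.38 -0.72  1.95  0.31  0.93 -2.01]
[[-0.84  0.43  0.32]
 [ 0.4   0.9  -0.15]
 [-0.36  0.   -0.93]]
shift mm [ 14.9 -24.   38. ] turn deg [ -22.62  -12.03 -122.75]
```

```bash
python3 -m pendant '{"translation":[[0,0,0],[0,0,0],[0,0,0],[0,0,0],[0,0,0]],"turn":[[0,0,-50],[0,0,-50],[0,0,-50],[0,0,-50],[0,0,-50]],"jaw":[1,1,1,1,1]}'
python3 -m pendant '{"translation":[[0,0,0],[0,0,0],[0,0,0],[0,0,0],[0,0,0]],"turn":[[0,0,-50],[0,0,-50],[0,0,-50],[0,0,-50],[0,0,-50]],"jaw":[1,1,1,1,1]}'
cat >> h.py <<'E'
def cupR(n):
    n=np.array(n)/np.linalg.norm(n); z=-n; y=np.cross(z,[n[0],n[1],0]);y/=np.linalg.norm(y); return np.column_stack([np.cross(y,z),y,z]),n
E
python3 - <<'E'
from h import *
Rt,n=cupR([-.323,.155,.934]); rim=np.array([.4300,.3196,.0744]); go(rim-.037*n+.09*n,Rt)
print(np.round(manip.get_state()['qpos'],2))
E
```

```text
time: 5.08
ee_pos: [0.4124, 0.2992, 0.1623]
tcp_rot: [2.401, 2.023, 0.004]
ft_force: [0.0, -0.3, -0.7]
grip_width: 0.0856
finger_force: 0.0
time: 5.7
ee_pos: [0.4124, 0.299, 0.1621]
tcp_rot: [1.32, 2.847, 0.001]
ft_force: [0.1, 0.4, -0.1]
grip_width: 0.0853
finger_force: 0.0
shift mm [21.8 18.9 38.2] turn deg [ -4.33 -20.5  -23.87]
[ 0.19  0.53 -1.11  1.94  0.56  1.02 -0.48]
```

```bash
python3 -m pendant '{"translation":[[22,19,38],[22,19,38],[22,19,38],[22,19,38],[22,19,38]],"turn":[[-4.3,-20.5,-23.9],[-4.3,-20.5,-23.9],[-4.3,-20.5,-23.9],[-4.3,-20.5,-23.9],[-4.3,-20.5,-23.9]],"jaw":[1,1,1,1,1]}'
python3 - <<'E'
from h import *
c,im=snap("wrist","w4.png")
print([(d['position'],d['confidence']) for d in manip.mark_of("round_cup_rim","wrist")[:2]])
Rt,n=cupR([-.323,.155,.934]); rim=np.array([.4300,.3196,.0744]); go(rim-.037*n,Rt)
print("exp",proj(c,rim)); print(np.round(manip.get_state()['qpos'],2))
E
```

```text
time: 6.32
ee_pos: [0.4128, 0.3283, 0.1235]
tcp_rot: [0.627, 2.714, -0.115]
ft_force: [0.3, -0.5, 0.4]
grip_width: 0.0853
finger_force: 0.0
[([312.8, 216.3], 0.66), ([314.9, 205.6], 0.35)]
shift mm [-0.6 -0.  89.1] turn deg [-0.17 -0.22 -0.42]
exp [[314.21893285 218.56466076]]
[-0.16  0.54 -0.96  2.03  0.98  1.03 -0.57]
```

View pics/w4.png

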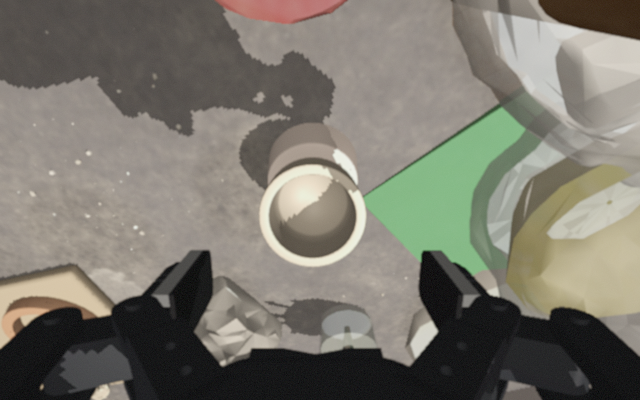

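The picture confirms alignment: the rim is at (313,215) against an expected (314,218), centred between the fingers. I descend along the cup's axis and grip.

```bash
python3 -m pendant '{"translation":[[0,0,45],[0,0,75],[0,0,89],[0,0,89]],"turn":[[0,0,0],[0,0,0],[0,0,0],[0,0,0]],"jaw":[1,1,1,1]}'
python3 -m pendant '{"translation":[[0,0,0],[0,0,0],[0,0,0],[0,0,0],[0,0,0]],"turn":[[0,0,0],[0,0,0],[0,0,0],[0,0,0],[0,0,0]],"jaw":[-0.2,-0.2,-0.2,-0.2,-0.2]}' 30
```

```text
time: 6.92
ee_pos: [0.4406, 0.3144, 0.0388]
tcp_rot: [0.625, 2.716, -0.117]
ft_force: [0.3, -0.2, -0.1]
grip_width: 0.0858
finger_force: 0.0
time: 7.55
ee_pos: [0.4405, 0.3152, 0.0402]
tcp_rot: [0.623, 2.714, -0.115]
ft_force: [-2.6, -2.0, 7.7]
grip_width: 0.0641
finger_force: 31.1
```

```bash
python3 -m pendant '{"translation":[[-11,0,-28],[-22,0,-56],[-47,0,-121],[-72,0,-187],[-72,0,-187]],"turn":[[0,0,0],[0,0,0],[0,0,0],[0,0,0],[0,0,0]],"jaw":[-0.2,-0.2,-0.2,-0.2,-0.2]}'
python3 - <<'E'
from h import *
s=st(); print(np.round(s['qpos'],2))
for yaw in (154,60,90): go([.44,.20,.28],down(yaw))
E
```

```text
time: 8.18
ee_pos: [0.4416, 0.3159, 0.2437]
tcp_rot: [0.622, 2.711, -0.111]
ft_force: [0.5, -0.2, -3.1]
grip_width: 0.0642
finger_force: 34.2
8.175 [0.4416 0.3159 0.2437] [ 0.622  2.711 -0.111] 0.0642 34.22601878643036 [ 0.5 -0.2 -3.1]
[ 0.02  0.37 -1.08  1.91  0.77  1.15 -0.27]
shift mm [ -58.8 -104.9  -16.7] turn deg [ 0.21 20.98  0.15]
shift mm [ -58.8 -104.9  -16.7] turn deg [17.36 15.86 93.  ]
shift mm [ -58.8 -104.9  -16.7] turn deg [11.9  18.63 63.4 ]
```

```bash
python3 -m pendant '{"translation":[[-59,-105,-17],[-59,-105,-17],[-59,-105,-17],[-59,-105,-17],[-59,-105,-17]],"turn":[[0,21,0],[0,21,0],[0,21,0],[0,21,0],[0,21,0]],"jaw":[-0.2,-0.2,-0.2,-0.2,-0.2]}'
python3 - <<'E'
from h import *
st(); go([.545,-.20,.25],down(154))
E
```

```text
time: 8.8
ee_pos: [0.4401, 0.1976, 0.2762]
tcp_rot: [-0.706, -3.058, 0.002]
ft_force: [0.1, 0.4, -1.4]
grip_width: 0.0638
finger_force: 34.2
8.8 [0.4401 0.1976 0.2762] [-7.060e-01 -3.058e+00  2.000e-03] 0.0638 34.194274842739105 [ 0.1  0.4 -1.4]
shift mm [-268.6 -311.3   25.9] turn deg [-0.11 -0.19  0.  ]
```

```bash
python3 -m pendant '{"translation":[[-269,-311,0],[-269,-311,0],[-269,-311,0],[-269,-311,0],[-269,-311,0]],"turn":[[0,0,0],[0,0,0],[0,0,0],[0,0,0],[0,0,0]],"jaw":[-0.2,-0.2,-0.2,-0.2,-0.2]}' | head -2
python3 - <<'E'
from h import *
go([.545,-.20,.25],down(154))
E
```

```text
time: 9.43
ee_pos: [0.5211, -0.1036, 0.2757]
shift mm [-63.4 -76.4  25.7] turn deg [-0.16 -0.17  0.28]
```

```bash
python3 -m pendant '{"translation":[[-63,-76,26],[-63,-76,26],[-63,-76,26],[-63,-76,26]],"turn":[[0,0,0],[0,0,0],[0,0,0],[0,0,0]],"jaw":[-0.2,-0.2,-0.2,-0.2]}' | head -2
cat >> h.py <<'E'
def ringfit(c,im,p0,z=.028,win=60):
    # fit outer top-edge circle r=32 & hole r=20 of clay ring via saturation mask overlap
    x,y=int(p0[0]),int(p0[1]); hsv=cv2.cvtColor(im,cv2.COLOR_RGB2HSV); 
    x0,y0=max(0,x-win),max(0,y-win); sub=hsv[y0:y+win,x0:x+win,1]
    t,m=cv2.threshold(cv2.GaussianBlur(sub,(3,3),0),0,255,cv2.THRESH_OTSU)
    n,l,s,ce=cv2.connectedComponentsWithStats(m)
    k=1+np.argmax(s[1:,4]); m=(l==k).astype(np.uint8); cv2.imwrite('/tmp/m.png',m*255)
    cn,h=cv2.findContours(m,cv2.RETR_CCOMP,cv2.CHAIN_APPROX_NONE)
    out=[]
    for q,hh in zip(cn,h[0]):
        if len(q)>25: e=cv2.fitEllipse(q); p=np.array(e[0])+[x0,y0]; out.append(p); print("out" if hh[3]<0 else "hole",p.round(1),np.round(e[1],1),atz(c,p,.021).round(4))
    return out
E
python3 - <<'E'
from h import *
c,im=snap("wrist","w5.png"); 
d=manip.mark_of("setter_ring_top","wrist")
for e in d[:4]: print(np.round(e['position'],1),e['confidence'],atz(c,e['position'],.028).round(4))
p=proj(c,[.464,-.157,.021])[0]; print(p); ringfit(c,im,p)
p=proj(c,[.489,-.017,.021])[0]; print('wide',p)
print(manip.get_state()['qpos'])
E
```

```text
time: 9.93
ee_pos: [0.5446, -0.1968, 0.2497]
[126.7  91.3] 0.83 [ 0.39   -0.3354  0.028 ]
[316.41914108  80.34379952]
out [315.3  84.7] [61.3 63.1] [ 0.4673 -0.1599  0.021 ]
hole [341.7  87.2] [ 3.7 18. ] [ 0.4813 -0.1365  0.021 ]
hole [314.8  85. ] [37.3 40.1] [ 0.4674 -0.1605  0.021 ]
wide [453.74486157  40.50724684]
[ 1.05271451  0.50633213 -1.02664261  1.6833825   0.45840891  1.21928282
  1.03965387]
```

View pics/w5.png

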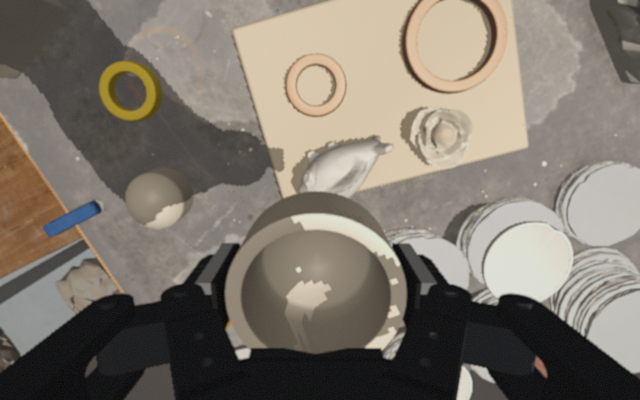

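```bash
python3 - <<'E'
from h import *
s=st(); Rc=R.from_rotvec(s['tcp_rot']).as_matrix(); c=manip.get_calibration("wrist"); W=np.linalg.inv(np.array(c["extrinsics"]))
t=Rc.T@(W[:3,3]-s['ee_pos']); Q=Rc.T@W[:3,:3]
# rebuild w1 view
E=np.eye(4); R1=R.from_rotvec([np.pi,0,0]).as_matrix(); E[:3,:3]=R1@Q; E[:3,3]=np.array([.3999,-.162,.2991])+R1@t
c1=dict(c); c1["extrinsics"]=np.linalg.inv(E); print("w1"); ringfit(c1,cv2.imread('pics/w1.png')[:,:,::-1].copy(),(314,103),win=45)
for q in ["round_cup_rim","round_cup_mid"]:
    for d in manip.mark_of(q,"wrist")[:2]: 
        X=atz(c,d['position'],s['ee_pos'][2]+(.037 if 'rim' in q else .011)); print(q,d['position'],round(d['confidence'],2),"in tool mm",((Rc.T@(X-s['ee_pos']))*1000).round(1))
# rim outline hand points (outer), from picture
b=np.linspace(0,2*np.pi,9)[:-1]
for off in (-3,0,3):
    X=s['ee_pos']+(Rc@(np.column_stack([.032*np.cos(b)+off/1000,.032*np.sin(b),0*b-.037]).T)).T; print(off,proj(c,X).round(0).tolist())
E
```

```text
10.025 [ 0.5445 -0.1971  0.2501] [-6.98e-01 -3.06e+00  2.00e-03] 0.0642 34.25471842288971 [-0.4  0.2 -1.2]
w1
out [313.3 103.2] [53.1 54.9] [ 0.4664 -0.1597  0.021 ]
hole [313.7 103.7] [32.8 34.7] [ 0.4658 -0.1601  0.021 ]
round_cup_rim [312.2, 300.9] 0.86 in tool mm [ -0.5  -0.7 -37. ]
round_cup_rim [383.9, 91.7] 0.64 in tool mm [ 68.8  20.6 -36.8]
round_cup_mid [314.0, 264.7] 0.69 in tool mm [  0.5  -0.2 -11. ]
-3 [[314.0, 220.0], [383.0, 247.0], [406.0, 307.0], [376.0, 362.0], [314.0, 383.0], [252.0, 362.0], [222.0, 307.0], [246.0, 247.0]]
0 [[314.0, 211.0], [383.0, 239.0], [407.0, 300.0], [376.0, 355.0], [314.0, 376.0], [252.0, 355.0], [222.0, 300.0], [245.0, 239.0]]
3 [[314.0, 202.0], [383.0, 230.0], [407.0, 292.0], [377.0, 348.0], [314.0, 369.0], [252.0, 348.0], [221.0, 292.0], [245.0, 230.0]]
```

```bash
python3 - <<'E'
from h import *
go([.4668,-.160,.25],down(154));go([.4668,-.160,.065],down(154))
E
```

```text
shift mm [86.3  0.4  0.4] turn deg [-0.11 -0.18  0.25]
shift mm [ 85.8   0.7 185.4] turn deg [-0.11 -0.18  0.25]
```

```bash
python3 -m pendant '{"translation":[[60,0,0],[86,0.5,30],[86,0.5,90],[86,0.5,145],[86,0.5,182]],"turn":[[0,0,0],[0,0,0],[0,0,0],[0,0,0],[0,0,0]],"jaw":[-0.2,-0.2,-0.2,-0.2,-0.2]}'
python3 -m pendant '{"translation":[[0,0,3],[0,0,3],[0,0,3]],"turn":[[0,0,0],[0,0,0],[0,0,0]],"jaw":[-0.2,-0.2,-0.2]}'
python3 - <<'E'
from h import *
go([.4668,-.160,.036],down(154))
c,im=snap("wrist","w6.png"); cs,ims=snap("scene","s6.png")
cv2.imwrite('pics/c6.png',np.vstack([cv2.resize(im[140:400,180:460],(560,300))[...,::-1],cv2.resize(ims[150:250,300:420],(360,300),interpolation=2)[...,::-1] if 0 else cv2.resize(ims[150:250,260:447],(560,300),interpolation=2)[...,::-1]]))
E
```

```text
time: 10.75
ee_pos: [0.4657, -0.1604, 0.0663]
tcp_rot: [-0.7, -3.057, 0.001]
ft_force: [0.5, -0.7, -1.5]
grip_width: 0.0641
finger_force: 34.2
time: 11.12
ee_pos: [0.4672, -0.1613, 0.0667]
tcp_rot: [-0.703, -3.06, 0.002]
ft_force: [-0.2, -1.0, -2.0]
grip_width: 0.0644
finger_force: 34.5
shift mm [ 0.9  1.1 30.7] turn deg [-0.1  -0.07  0.14]
```

View pics/c6.png

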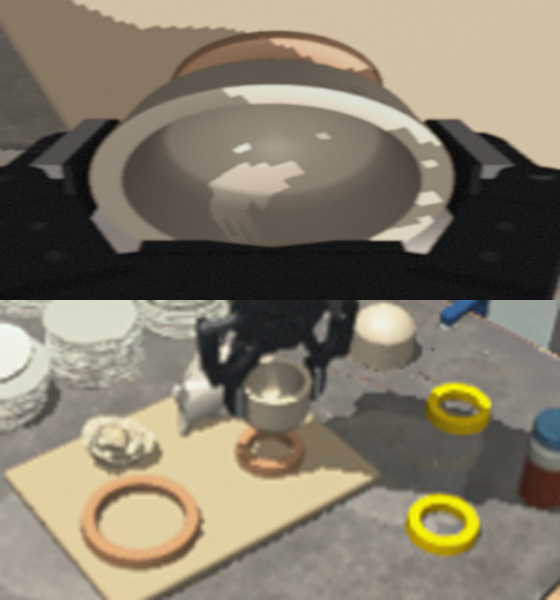

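The cup hangs level and centred over the terracotta ring, and both pictures agree. I lower it gently.

```bash
python3 -m pendant '{"translation":[[0.5,1,8],[0.5,1,16],[0.5,1,22],[0.5,1,26],[0.5,1,27]],"turn":[[0,0,0],[0,0,0],[0,0,0],[0,0,0],[0,0,0]],"jaw":[-0.2,-0.2,-0.2,-0.2,-0.2]}'
python3 -m pendant '{"translation":[[0,0,1],[0,0,2],[0,0,3],[0,0,3]],"turn":[[0,0,0],[0,0,0],[0,0,0],[0,0,0]],"jaw":[-0.2,-0.2,-0.2,-0.2]}'
```

```text
time: 11.85
ee_pos: [0.4661, -0.1597, 0.0378]
tcp_rot: [-0.701, -3.058, 0.001]
ft_force: [0.8, 1.1, -1.1]
grip_width: 0.0643
finger_force: 34.5
time: 12.35
ee_pos: [0.4669, -0.16, 0.0364]
tcp_rot: [-0.702, -3.06, 0.003]
ft_force: [-7.9, 0.9, 29.7]
grip_width: 0.0644
finger_force: 36.9
```

```bash
python3 -m pendant '{"translation":[[0.7,0,-0.8],[0.7,0,-0.8],[0.7,0,-0.8]],"turn":[[0,0,0],[0,0,0],[0,0,0]],"jaw":[-0.2,-0.2,-0.2]}'
```

```text
time: 12.72
ee_pos: [0.4666, -0.1598, 0.0367]
tcp_rot: [-0.702, -3.06, 0.002]
ft_force: [0.6, 0.2, 10.1]
grip_width: 0.0645
finger_force: 35.3
```

Light contact, and the lateral force has gone. I release slowly.

```bash
python3 -m pendant '{"translation":[[0,0,0],[0,0,0],[0,0,0],[0,0,0],[0,0,0]],"turn":[[0,0,0],[0,0,0],[0,0,0],[0,0,0],[0,0,0]],"jaw":[0.52,0.6,0.7,1,1]}' 
python3 - <<'E'
from h import *
c,im=snap("wrist","w7.png")
for t in (165,180,195): rimfit(c,im,[.4668,-.16,.073,0.01,0.01],t,(190,150,450,330))
E
```

```text
time: 13.35
ee_pos: [0.4655, -0.1596, 0.0359]
tcp_rot: [-0.702, -3.058, 0.001]
ft_force: [-0.1, 0.1, -0.2]
grip_width: 0.0851
finger_force: 0.0
ell ((568.6009521484375, 699.6976928710938), (187.73065185546875, 795.4871826171875), 0.0) hullres (9, 2) rms 3.12
rim [ 0.4719 -0.1229  0.1512] n [-0.052  0.744] tilt 48.2 az 94.0
ell ((658.4783935546875, 935.5572509765625), (251.06092834472656, 1303.45947265625), 0.0) hullres (9, 2) rms 166.12
rim [ 0.454  -0.1366  0.1822] n [-0.074  0.048] tilt 5.0 az 147.1
ell ((342.9456787109375, 236.4181365966797), (26.28532600402832, 90.41388702392578), 107.79304504394531) hullres (18, 2) rms 9.83
rim [ 0.4464 -0.1563  0.1073] n [ 0.417 -0.335] tilt 32.3 az -38.7
```

```bash
python3 -m pendant '{"translation":[[0,0,-20],[0,0,-55],[0,0,-110],[-40,0,-165],[-40,0,-165]],"turn":[[0,0,0],[0,0,0],[0,0,0],[0,0,0],[0,0,0]],"jaw":[1,1,1,1,1]}' |head -3
python3 - <<'E'
from h import *
c,im=snap("wrist","w8.png")
p=proj(c,[.4665,-.16,.073])[0]; print(p)
cv2.imwrite('pics/c8.png',cv2.resize(im[60:240,215:415],(800,600)[:2],interpolation=2)[...,::-1] if 0 else cv2.resize(im[60:240,215:455],(800,600),interpolation=2)[...,::-1])
for q,z in [("round_cup_rim",.073),("round_cup_mid",.0475)]:
    for d in manip.mark_of(q,"wrist")[:2]: print(q,d['position'],round(d['confidence'],2),atz(c,d['position'],z).round(4))
b=[int(p[0]-75),int(p[1]-75),int(p[0]+75),int(p[1]+75)]; b[1]=max(0,b[1])
g=cv2.cvtColor(im,cv2.COLOR_RGB2GRAY)[b[1]:b[3],b[0]:b[2]]; print(np.percentile(g,[5,25,50,75,95]))
E
```

```text
time: 14.02
ee_pos: [0.5048, -0.1782, 0.2039]
tcp_rot: [0.705, 3.06, -0.002]
[314.70996809 134.24884862]
round_cup_rim [315.7, 138.5] 0.88 [ 0.4698 -0.1607  0.073 ]
round_cup_mid [315.6, 133.9] 0.92 [ 0.4685 -0.1602  0.0475]
round_cup_mid [314.4, 132.1] 0.23 [ 0.4666 -0.1605  0.0475]
[ 94. 134. 189. 191. 206.]
```

View pics/c8.png

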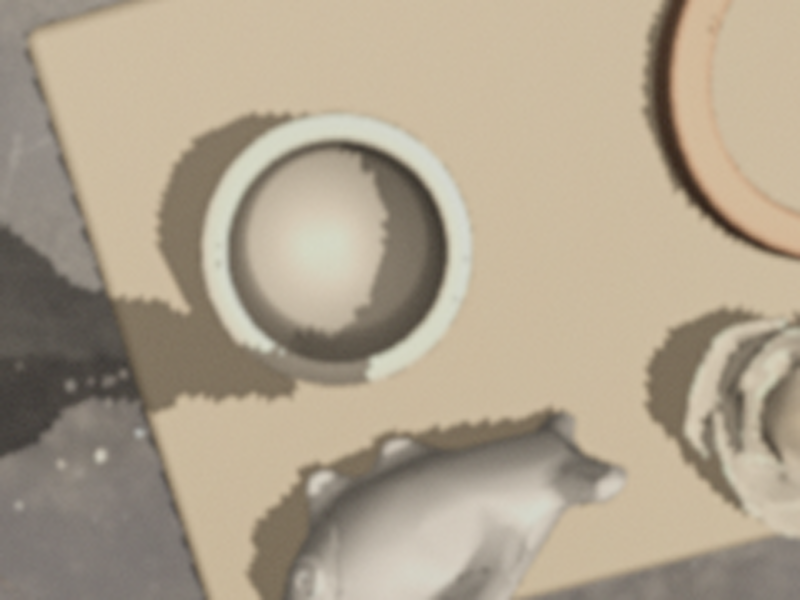

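The cup stands upright in the ring, with its rim concentric at picture (316,134) and the fish and rose untouched. I move on towards the cover cup, taking an oblique view of the first cup on the way.

```bash
python3 - <<'E'
from h import *
c=manip.get_calibration("wrist");
for d in manip.mark_of("round_cup_mid","wrist")[:1]+manip.mark_of("round_cup_rim","wrist")[:1]: print(d['position'])
go([.52,-.33,.26],down(154))
E
```

```text
[315.6, 133.9]
[315.7, 138.5]
shift mm [ -83.3 -130.   -60.5] turn deg [-0.1  -0.31  0.18]
```

```bash
python3 -m pendant '{"translation":[[-83,-130,-60],[-83,-130,-60],[-83,-130,-60],[-83,-130,-60],[-83,-130,-60]],"turn":[[0,0,0],[0,0,0],[0,0,0],[0,0,0],[0,0,0]],"jaw":[1,1,1,1,1]}' |head -3
python3 - <<'E'
from h import *
c,im=snap("wrist","w9.png")
print("cover",proj(c,[.499,-.383,.0257])[0],"cup",proj(c,[.4668,-.1605,.073])[0])
for q,z in [("cover_cup_mid",.0257),("round_cup_rim",.073),("round_cup_mid",.0475),("setter_ring_top",.028)]:
    for d in manip.mark_of(q,"wrist")[:3]: print(q,np.round(d['position'],1),round(d['confidence'],2),atz(c,d['position'],z).round(4))
E
```

```text
time: 14.9
ee_pos: [0.5202, -0.3291, 0.2597]
tcp_rot: [-0.7, -3.057, -0.0]
cover [263.29126876 170.49787151] cup [460.56123674  40.26651129]
cover_cup_mid [275.6 167.4] 0.87 [ 0.5018 -0.3691  0.0257]
round_cup_rim [462.6  40.2] 0.9 [ 0.4675 -0.1588  0.073 ]
round_cup_mid [450.   44.4] 0.55 [ 0.4662 -0.1601  0.0475]
setter_ring_top [248.7  56.3] 0.59 [ 0.3883 -0.3407  0.028 ]
```

View pics/w9.png

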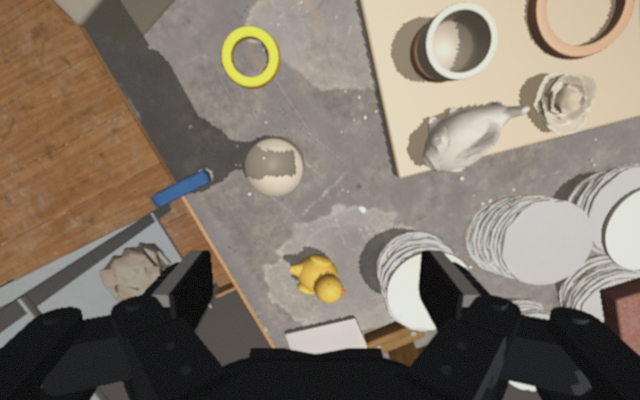

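The picture shows the cover dome at (274,167) and the upright first cup with its rim at (461,40). The fish, rose and wide ring are in place. From here I work by numbers only: fits of the dome silhouette and the rim.

```bash
cat >> h.py <<'E'
def cuppts(inv):
    b=np.linspace(0,2*np.pi,72); P=[np.column_stack([.032*np.cos(b),.032*np.sin(b),0*b+h]) for h in (.0195,.0515)]
    for t in np.linspace(0,1.09,25): P.append(np.column_stack([.036*np.sin(t)*np.cos(b),.036*np.sin(t)*np.sin(b),0*b+.036-.036*np.cos(t)]))
    P=np.vstack(P); P=P[np.hypot(P[:,0],P[:,1])<=.03201]
    if inv: P=P*[1,-1,-1]+[0,0,.0515]
    return P
def hullarea(p):
    h=cv2.convexHull(p.astype(np.float32)); m=cv2.moments(h); return np.array([m['m10'],m['m01']])/m['m00'],m['m00']
def covfit(c,im,p0,win=45,z0=0.0):
    x,y=int(p0[0]),int(p0[1]); x0,y0=max(0,x-win),max(0,y-win); lab=cv2.cvtColor(im,cv2.COLOR_RGB2LAB)[y0:y+win,x0:x+win,2]
    t,m=cv2.threshold(cv2.GaussianBlur(lab,(3,3),0),0,255,cv2.THRESH_OTSU); m=cv2.morphologyEx(m,2,np.ones((3,3)))
    n,l,s,ce=cv2.connectedComponentsWithStats(m); k=l[y-y0,x-x0] or 1+np.argmax(s[1:,4]); q=np.argwhere(l==k)[:,::-1]
    h=cv2.convexHull(q.astype(np.float32)); mm=cv2.moments(h); pc=np.array([mm['m10'],mm['m01']])/mm['m00']+[x0,y0]; 
    X=atz(c,pc,z0+.0257)
    for _ in range(6):
        pm,A=hullarea(proj(c,cuppts(True)+[X[0],X[1],z0])); X=X+atz(c,pc,z0+.0257)-atz(c,pm,z0+.0257)
    print("thr",t,"mask area",s[k,4],"hull",mm['m00'],"model",round(A),"centre px",pc.round(1),"XY",X[:2].round(4)); return X
E
python3 - <<'E'
from h import *
c=manip.get_calibration("wrist"); im=cv2.imread('pics/w9.png')[:,:,::-1].copy()
X=covfit(c,im,(274,167))
# first-cup rim: near-white vs shelf
lab=cv2.cvtColor(im,cv2.COLOR_RGB2LAB); print([lab[r,cc].tolist() for r,cc in [(40,493),(75,450),(110,400),(90,540),(8,470)]])
for t in (134,136,138):
    m=((lab[:,:,2]<t)&(lab[:,:,0]>170)).astype(np.uint8)*255; f=np.repeat(m[:,:,None],3,2)
    rimfit(c,f,[.467,-.16,.073,.01,.01],128,(415,0,505,88))
go(X+[0,0,.10],down(154))
E
```

```text
thr 135.0 mask area 2805 hull 2768.5 model 2829 centre px [274.6 166.4] XY [ 0.5017 -0.371 ]
[[230, 125, 134], [232, 126, 133], [219, 128, 142], [217, 128, 140], [224, 125, 135]]
ell ((455.5516357421875, 48.3972282409668), (54.40675735473633, 58.36703872680664), 153.06729125976562) hullres (12, 2) rms 0.14
rim [ 0.4738 -0.1377  0.0006] n [-0.194  0.193] tilt 15.9 az 135.1
ell ((460.5310363769531, 41.5792236328125), (66.6736831665039, 74.5107650756836), 28.392946243286133) hullres (30, 2) rms 0.16
rim [ 0.4691 -0.1551  0.0575] n [-0.037 -0.016] tilt 2.3 az -156.2
ell ((460.7846984863281, 40.894290924072266), (68.74536895751953, 77.03459930419922), 27.697507858276367) hullres (39, 2) rms 0.15
rim [ 0.4685 -0.1593  0.0686] n [-0.023 -0.009] tilt 1.4 az -159.5
shift mm [ -1.7 -45.3 134.9] turn deg [-0.09 -0.23  0.22]
```

```bash
python3 -m pendant '{"translation":[[-2,-45,0],[-2,-45,50],[-2,-45,100],[-2,-45,135],[-2,-45,135]],"turn":[[0,0,0],[0,0,0],[0,0,0],[0,0,0],[0,0,0]],"jaw":[1,1,1,1,1]}' |head -3
python3 - <<'E'
from h import *
c=manip.get_calibration("wrist"); im=cv2.imread('pics/w9.png')[:,:,::-1].copy()
c,im=snap("wrist","w10.png"); X=np.array([.5017,-.371,0.0]); p=proj(c,X+[0,0,.03])[0]; print(p)
covfit(c,im,p,85)
for d in manip.mark_of("cover_cup_mid","wrist")[:2]: print(d['position'],round(d['confidence'],2),atz(c,d['position'],.0257).round(4))
go(X,down(154))
E
```

```text
time: 15.78
ee_pos: [0.5012, -0.3706, 0.1238]
tcp_rot: [-0.7, -3.055, -0.002]
[314.87231668 201.09555058]
thr 135.0 mask area 6475 hull 6428.0 model 6567 centre px [315.7 196.8] XY [ 0.501  -0.3701]
[316.0, 201.0] 0.93 [ 0.503  -0.3708  0.0257]
shift mm [8.00e-01 1.00e-01 1.27e+02] turn deg [-0.08 -0.15  0.18]
```

```bash
python3 -m pendant '{"translation":[[0.5,0,45],[0.5,0,90],[0.5,0,115],[0.5,0,124],[0.5,0,124]],"turn":[[0,0,0],[0,0,0],[0,0,0],[0,0,0],[0,0,0]],"jaw":[1,1,1,1,1]}'
python3 -m pendant '{"translation":[[0,0,0],[0,0,0],[0,0,0],[0,0,0],[0,0,0]],"turn":[[0,0,0],[0,0,0],[0,0,0],[0,0,0],[0,0,0]],"jaw":[-0.2,-0.2,-0.2,-0.2,-0.2]}' 30
python3 -m pendant '{"translation":[[0,0,-15],[0,0,-50],[0,0,-110],[0,0,-160],[0,0,-160]],"turn":[[0,0,0],[0,0,0],[0,0,0],[0,0,0],[0,0,0]],"jaw":[-0.2,-0.2,-0.2,-0.2,-0.2]}'
```

```text
time: 16.5
ee_pos: [0.5018, -0.3716, 0.0027]
tcp_rot: [-0.702, -3.059, 0.001]
ft_force: [-0.2, -0.0, 0.3]
grip_width: 0.0855
finger_force: 0.0
time: 17.12
ee_pos: [0.5018, -0.3718, 0.0033]
tcp_rot: [-0.702, -3.06, 0.003]
ft_force: [-2.9, 1.0, 10.0]
grip_width: 0.0628
finger_force: 30.7
time: 17.75
ee_pos: [0.5034, -0.372, 0.1666]
tcp_rot: [0.702, 3.06, -0.006]
ft_force: [0.6, -0.4, -3.3]
grip_width: 0.0627
finger_force: 34.5
```

Opening of 62.8 mm suggests the pads caught the start of the dome, so I set it back and regrip lower.

```bash
python3 -m pendant '{"translation":[[0,0,50],[0,0,105],[0,0,145],[0,0,158],[0,0,161]],"turn":[[0,0,0],[0,0,0],[0,0,0],[0,0,0],[0,0,0]],"jaw":[-0.2,-0.2,-0.2,-0.2,-0.2]}'
python3 -m pendant '{"translation":[[0,0,0],[0,0,0],[0,0,0],[0,0,4],[0,0,7]],"turn":[[0,0,0],[0,0,0],[0,0,0],[0,0,0],[0,0,0]],"jaw":[0.6,1,1,1,1]}'
```

```text
time: 18.38
ee_pos: [0.5012, -0.3711, 0.0016]
tcp_rot: [-0.701, -3.058, 0.001]
ft_force: [-17.0, 7.2, 34.4]
grip_width: 0.0623
finger_force: 35.1
time: 19.0
ee_pos: [0.501, -0.3713, -0.0066]
tcp_rot: [-0.702, -3.058, 0.001]
ft_force: [1.1, 0.4, -0.8]
grip_width: 0.0855
finger_force: 0.0
```

```bash
python3 -m pendant '{"translation":[[0,0,0],[0,0,0],[0,0,0],[0,0,0],[0,0,0]],"turn":[[0,0,0],[0,0,0],[0,0,0],[0,0,0],[0,0,0]],"jaw":[-0.2,-0.2,-0.2,-0.2,-0.2]}' 30
python3 -m pendant '{"translation":[[0,0,-10],[0,0,-30],[0,0,-80],[0,0,-140],[0,0,-190]],"turn":[[0,0,0],[0,0,0],[0,0,0],[0,0,0],[0,0,0]],"jaw":[-0.2,-0.2,-0.2,-0.2,-0.2]}'
python3 - <<'E'
from h import *
s=st(); c,im=snap("wrist","w11.png"); Rc=R.from_rotvec(s['tcp_rot']).as_matrix()
z0=s['ee_pos'][2]+.0058; p=proj(c,s['ee_pos']+[0,0,.04])[0]; print(p)
X=covfit(c,im,p,85,z0); print("in tool mm",(Rc.T@(np.array([X[0],X[1],0])-s['ee_pos'])*1000).round(1))
for d in manip.mark_of("cover_cup_mid","wrist")[:2]:
    Y=atz(c,d['position'],z0+.0257); print(np.round(d['position'],1),round(d['confidence'],2),(Rc.T@(Y-s['ee_pos'])*1000).round(1))
for T in ("scene","top"):
    cc,_=snap(T); print(T,[(np.round(d['position'],1).tolist(),round(d['confidence'],2)) for q in ("cover_cup_mid","round_cup_rim","round_cup_mid") for d in manip.mark_of(q,T)[:2]], proj(cc,s['ee_pos']+[0,0,.0315]).round(1))
go([.4668,-.1605,.18],down(154))
E
```

```text
time: 19.62
ee_pos: [0.5019, -0.3716, -0.0055]
tcp_rot: [-0.702, -3.06, 0.002]
ft_force: [-0.4, -1.1, 7.1]
grip_width: 0.0626
finger_force: 38.5
time: 20.25
ee_pos: [0.502, -0.371, 0.1873]
tcp_rot: [-0.701, -3.06, 0.002]
ft_force: [0.1, -0.6, -2.3]
grip_width: 0.0624
finger_force: 34.2
20.25 [ 0.502  -0.371   0.1873] [-7.01e-01 -3.06e+00  2.00e-03] 0.0624 34.173273372834956 [ 0.1 -0.6 -2.3]
[313.96049416 304.4660261 ]
thr 133.0 mask area 21390 hull 21460.5 model 27638 centre px [313.9 284.2] XY [ 0.5008 -0.3705]
in tool mm [  0.9   0.2 187.3]
[315.9 283.5] 0.61 [  3.2   0.6 -31.5]
scene [([395.6, 102.0], 0.58), ([349.8, 185.5], 0.68), ([208.1, 324.7], 0.29)] [[394.3 102.5]]
top [([468.0, 177.8], 0.95), ([360.7, 200.6], 0.85), ([357.9, 202.3], 0.93)] [[463.4 177.7]]
shift mm [123.1 174.4   3.3] turn deg [-0.05 -0.29  0.16]
```

```bash
python3 - <<'E'
from h import *
s=st(); c=manip.get_calibration("wrist"); im=cv2.imread('pics/w11.png')[:,:,::-1].copy(); Rc=R.from_rotvec(s['tcp_rot']).as_matrix()
lab=cv2.cvtColor(im,cv2.COLOR_RGB2LAB).astype(int)
for col in (290,314,340): print(col,[lab[r,col].tolist() for r in range(176,216,3)])
P=cuppts(True)
for off in (-3,0,3):
  for dz in (.0058,):
    p=proj(c,P+s['ee_pos']+Rc@[off/1000,0,0]+[0,0,dz]); print(off,[round(p[abs(p[:,0]-col)<5,1].min(),1) for col in (290,314,340)])
E
```

```text
20.75 [ 0.5016 -0.3711  0.1829] [-0.701 -3.057 -0.   ] 0.0627 34.13869413001521 [ 0.6  0.2 -3.4]
290 [[94, 130, 132], [94, 129, 132], [152, 129, 134], [133, 129, 135], [100, 130, 136], [103, 130, 136], [104, 129, 136], [103, 129, 136], [104, 129, 136], [108, 129, 136], [129, 129, 138], [165, 129, 139], [179, 129, 139], [184, 129, 140]]
314 [[146, 130, 132], [145, 130, 133], [113, 130, 135], [103, 128, 136], [103, 130, 136], [104, 129, 136], [104, 129, 136], [104, 129, 137], [114, 129, 137], [141, 130, 138], [175, 129, 139], [187, 130, 139], [190, 129, 139], [192, 129, 140]]
340 [[150, 129, 134], [149, 128, 134], [152, 129, 134], [132, 128, 135], [109, 129, 137], [109, 130, 136], [111, 129, 138], [108, 129, 137], [111, 130, 136], [123, 129, 137], [150, 130, 138], [180, 129, 139], [191, 129, 140], [193, 129, 139]]
-3 [np.float64(199.2), np.float64(195.5), np.float64(198.8)]
0 [np.float64(192.1), np.float64(188.4), np.float64(191.8)]
3 [np.float64(185.0), np.float64(181.2), np.float64(184.7)]
```

```bash
python3 - <<'E'
from h import *
s=st(); c=manip.get_calibration("wrist"); Rc=R.from_rotvec(s['tcp_rot']).as_matrix()
b=np.linspace(-.6,.6,25)
for off in (1,2,3):
  for ty in (-6,-3,0,3,6):
    Q=R.from_euler('y',ty,degrees=True).as_matrix()  # tilt about tool y at cup mid
    r=[]
    for h in (0,.032):
        L=np.column_stack([.032*np.cos(b),.032*np.sin(b),0*b+.0257-h]) # tool coords, z down, about mid
        T=L@Q.T+[off/1000,0,-(.0058+.0257)]; r.append(proj(c,s['ee_pos']+T@Rc.T)[12,1].round(1))
    print(off,ty,r)
im=cv2.imread('pics/w11.png'); print(cv2.cvtColor(im,cv2.COLOR_BGR2GRAY)[174:222,314].tolist())
E
```

```text
20.75 [ 0.5016 -0.3711  0.1829] [-0.701 -3.057 -0.   ] 0.0627 34.13869413001521 [ 0.6  0.2 -3.4]
1 -6 [np.float64(191.0), np.float64(204.7)]
1 -3 [np.float64(188.5), np.float64(206.8)]
1 0 [np.float64(186.1), np.float64(209.2)]
1 3 [np.float64(183.9), np.float64(211.8)]
1 6 [np.float64(182.0), np.float64(214.9)]
2 -6 [np.float64(188.7), np.float64(201.8)]
2 -3 [np.float64(186.1), np.float64(203.8)]
2 0 [np.float64(183.7), np.float64(206.1)]
2 3 [np.float64(181.5), np.float64(208.8)]
2 6 [np.float64(179.5), np.float64(211.8)]
3 -6 [np.float64(186.4), np.float64(198.8)]
3 -3 [np.float64(183.8), np.float64(200.8)]
3 0 [np.float64(181.3), np.float64(203.1)]
3 3 [np.float64(179.1), np.float64(205.7)]
3 6 [np.float64(177.0), np.float64(208.7)]
[139, 138, 138, 137, 137, 137, 134, 121, 105, 95, 94, 95, 95, 95, 95, 96, 93, 96, 95, 95, 96, 94, 96, 96, 96, 97, 106, 111, 120, 133, 146, 158, 167, 174, 177, 180, 180, 182, 183, 184, 184, 186, 186, 188, 189, 189, 190, 190]
```

```bash
python3 - <<'E'
from h import *
go([.4697,-.1618,.18],down(154))
E
```

```text
shift mm [119.9 174.5   3.3] turn deg [-0.05 -0.29  0.16]
```

```bash
python3 -m pendant '{"translation":[[120,174.5,0],[120,174.5,0],[120,174.5,0],[120,174.5,0],[120,174.5,0]],"turn":[[0,-0.2,0.1],[0,-0.2,0.1],[0,-0.2,0.1],[0,-0.2,0.1],[0,-0.2,0.1]],"jaw":[-0.2,-0.2,-0.2,-0.2,-0.2]}'|head -3
python3 -m pendant '{"translation":[[0,0,30],[0,0,60],[0,0,80],[0,0,90],[0,0,90]],"turn":[[0,0,0],[0,0,0],[0,0,0],[0,0,0],[0,0,0]],"jaw":[-0.2,-0.2,-0.2,-0.2,-0.2]}'
python3 - <<'E'
from h import *
s=st(); go([.4697,-.1618,.0677],down(154))
for T in ("scene","top"):
    c,im=snap(T,T+"12.png")
    for q in ("cover_cup_mid","round_cup_mid","round_cup_rim"):
        print(T,q,[(np.round(d['position'],1).tolist(),round(d['confidence'],2)) for d in manip.mark_of(q,T)[:2]])
    print(proj(c,[[.467,-.1605,s['ee_pos'][2]+.0315],[.467,-.1605,.0475],[.467,-.1605,.0732]]).round(1).tolist())
E
```

```text
time: 21.38
ee_pos: [0.4699, -0.1608, 0.184]
tcp_rot: [-0.702, -3.062, 0.003]
time: 22.0
ee_pos: [0.47, -0.1622, 0.0938]
tcp_rot: [-0.705, -3.06, 0.002]
ft_force: [1.2, 0.4, -0.4]
grip_width: 0.0624
finger_force: 34.1
22.0 [ 0.47   -0.1622  0.0938] [-7.05e-01 -3.06e+00  2.00e-03] 0.0624 34.11372776125063 [ 1.2  0.4 -0.4]
shift mm [ 0.5  0.3 26.1] turn deg [-0.07 -0.04  0.05]
scene cover_cup_mid [([352.3, 170.6], 0.73), ([323.6, 209.1], 0.3)]
scene round_cup_mid [([348.3, 192.0], 0.8)]
scene round_cup_rim [([347.6, 185.1], 0.57), ([298.6, 199.2], 0.57)]
[[351.4, 169.3], [350.2, 192.1], [350.6, 184.8]]
top cover_cup_mid [([371.3, 199.7], 0.57)]
top round_cup_mid [([359.0, 206.3], 0.49), ([182.9, 221.9], 0.25)]
top round_cup_rim [([359.7, 201.3], 0.44)]
[[364.5, 199.8], [360.4, 203.1], [361.7, 202.1]]
```

```bash
python3 - <<'E'
from h import *
s=st(); c,im=snap("wrist","w12.png"); Rc=R.from_rotvec(s['tcp_rot']).as_matrix(); d=Rc[:,0]; e=Rc[:,1]
g=cv2.cvtColor(im,cv2.COLOR_RGB2GRAY); lab=cv2.cvtColor(im,cv2.COLOR_RGB2LAB)
cup=np.array([.467,-.1605,0])
pts={"ring bottom":cup+d*.032+[0,0,.014],"ring top":cup+d*.032+[0,0,.028],"low rim":cup+d*.032+[0,0,.0732],"cover rim":s['ee_pos']+d*.035+[0,0,.0055],"cover seam":s['ee_pos']+d*.035+[0,0,.0375]}
for k,v in pts.items(): print(k,proj(c,v)[0].round(1))
print("lab b/L col314:"); print([(r,int(g[r,314]),int(lab[r,314,2])) for r in range(90,215,2)])
for r in (150,160,170): print(r,"low cup L/R pred", proj(c,[cup-e*.032+[0,0,.06],cup+e*.032+[0,0,.06]]).round(1).tolist())
E
```

```text
22.4 [ 0.47   -0.1623  0.0942] [-7.060e-01 -3.061e+00  3.000e-03] 0.0627 34.1270165345486 [-0.2 -0.1 -1.5]
ring bottom [315.5 151.8]
ring top [315.5 154.9]
low rim [315.3 168.3]
cover rim [314.4 181.2]
cover seam [313.9 202.9]
lab b/L col314:
[(90, 192, 144), (92, 192, 144), (94, 192, 145), (96, 192, 144), (98, 191, 144), (100, 192, 144), (102, 192, 144), (104, 192, 144), (106, 191, 144), (108, 192, 144), (110, 192, 144), (112, 192, 144), (114, 192, 144), (116, 192, 144), (118, 191, 144), (120, 192, 144), (122, 192, 144), (124, 193, 144), (126, 192, 143), (128, 192, 143), (130, 192, 144), (132, 193, 144), (134, 192, 144), (136, 192, 144), (138, 193, 144), (140, 194, 144), (142, 191, 144), (144, 192, 144), (146, 192, 144), (148, 193, 144), (150, 192, 144), (152, 168, 144), (154, 99, 142), (156, 73, 141), (158, 78, 142), (160, 85, 136), (162, 87, 135), (164, 87, 136), (166, 86, 135), (168, 90, 136), (170, 152, 138), (172, 148, 137), (174, 141, 138), (176, 139, 138), (178, 135, 138), (180, 126, 138), (182, 91, 136), (184, 85, 135), (186, 86, 136), (188, 87, 137), (190, 85, 136), (192, 84, 135), (194, 86, 135), (196, 86, 134), (198, 89, 136), (200, 93, 136), (202, 109, 137), (204, 134, 139), (206, 154, 139), (208, 166, 140), (210, 168, 139), (212, 170, 139), (214, 172, 139)]
150 low cup L/R pred [[256.3, 222.2], [374.4, 222.2]]
160 low cup L/R pred [[256.3, 222.2], [374.4, 222.2]]
170 low cup L/R pred [[256.3, 222.2], [374.4, 222.2]]
```

The lower rim's edge at row 169 (predicted 168) and the cover rim's at row 181 (predicted 181) show alignment within about 1 mm. I lower it.

```bash
python3 -m pendant '{"translation":[[0.3,0.3,8],[0.3,0.3,16],[0.3,0.3,20],[0.3,0.3,22],[0.3,0.3,23]],"turn":[[0,0,0],[0,0,0],[0,0,0],[0,0,0],[0,0,0]],"jaw":[-0.2,-0.2,-0.2,-0.2,-0.2]}'
python3 -m pendant '{"translation":[[0,0,0.7],[0,0,1.3],[0,0,2],[0,0,2]],"turn":[[0,0,0],[0,0,0],[0,0,0],[0,0,0]],"jaw":[-0.2,-0.2,-0.2,-0.2]}'
```

```text
time: 23.08
ee_pos: [0.4698, -0.1617, 0.0708]
tcp_rot: [-0.705, -3.061, 0.002]
ft_force: [-0.1, 0.1, -2.4]
grip_width: 0.0626
finger_force: 34.2
time: 23.58
ee_pos: [0.4697, -0.1618, 0.0689]
tcp_rot: [-0.705, -3.061, 0.002]
ft_force: [-0.6, -0.2, -2.2]
grip_width: 0.0627
finger_force: 34.2
```

```bash
python3 -m pendant '{"translation":[[0,0,0.5],[0,0,1],[0,0,1]],"turn":[[0,0,0],[0,0,0],[0,0,0]],"jaw":[-0.2,-0.2,-0.2]}'|sed -n '2p;4,5p'
python3 -m pendant '{"translation":[[0,0,0.5],[0,0,0.8],[0,0,0.8]],"turn":[[0,0,0],[0,0,0],[0,0,0]],"jaw":[-0.2,-0.2,-0.2]}'|sed -n '2p;4,5p'
```

```text
ee_pos: [0.4697, -0.1618, 0.0679]
ft_force: [0.2, 0.7, -2.4]
grip_width: 0.0632
ee_pos: [0.4698, -0.1617, 0.0672]
ft_force: [-1.7, 0.3, 2.6]
grip_width: 0.0625
```

```bash
python3 -m pendant '{"translation":[[0,0,0.3],[0,0,0.3]],"turn":[[0,0,0],[0,0,0]],"jaw":[-0.2,-0.2]}'|sed -n '2p;4,5p'
python3 -m pendant '{"translation":[[0,0,0],[0,0,0],[0,0,0],[0,0,0],[0,0,0]],"turn":[[0,0,0],[0,0,0],[0,0,0],[0,0,0],[0,0,0]],"jaw":[0.52,0.6,0.7,1,1]}'
python3 - <<'E'
from h import *
s=st(); c,im=snap("wrist","w13.png"); g=cv2.cvtColor(im,cv2.COLOR_RGB2GRAY); d=R.from_rotvec(s['tcp_rot']).as_matrix()[:,0]; cup=np.array([.467,-.1605,0])
print([(r,int(g[r,314])) for r in range(150,225,2)])
for z in (.014,.028,.0732,.1052): print(z,proj(c,cup+d*.032+[0,0,z])[0].round(1))
E
```

```text
ee_pos: [0.4699, -0.1618, 0.067]
ft_force: [-2.2, 0.5, 7.0]
grip_width: 0.0622
time: 25.2
ee_pos: [0.4697, -0.1618, 0.0668]
tcp_rot: [-0.705, -3.061, 0.002]
ft_force: [-0.1, 0.6, 0.4]
grip_width: 0.0855
finger_force: 0.0
25.2 [ 0.4697 -0.1618  0.0668] [-7.050e-01 -3.061e+00  2.000e-03] 0.0855 0.0 [-0.1  0.6  0.4]
[(150, 190), (152, 190), (154, 190), (156, 191), (158, 186), (160, 137), (162, 87), (164, 73), (166, 75), (168, 86), (170, 89), (172, 87), (174, 86), (176, 87), (178, 88), (180, 87), (182, 87), (184, 87), (186, 85), (188, 85), (190, 86), (192, 86), (194, 84), (196, 86), (198, 86), (200, 88), (202, 98), (204, 116), (206, 139), (208, 158), (210, 164), (212, 167), (214, 169), (216, 172), (218, 174), (220, 177), (222, 178), (224, 179)]
0.014 [314.8 159.2]
0.028 [314.7 163.2]
0.0732 [314.2 181.6]
0.1052 [313.7 203.6]
```

Released, and the two walls run on continuously. I retreat straight up and check.

```bash
python3 -m pendant '{"translation":[[0,0,-20],[0,0,-50],[0,0,-100],[-30,0,-150],[-60,0,-180]],"turn":[[0,0,0],[0,0,0],[0,0,0],[0,0,0],[0,0,0]],"jaw":[1,1,1,1,1]}'|head -2
python3 -m pendant '{"translation":[[0,0,0],[0,0,0]],"turn":[[0,0,0],[0,0,0]],"jaw":[1,1]}'|head -2
python3 - <<'E'
from h import *
cup=np.array([.467,-.1605])
c,im=snap("wrist","w14.png"); p=proj(c,[*cup,.11])[0]; print("pred",p)
lab=cv2.cvtColor(im,cv2.COLOR_RGB2LAB)
for q,z in [("cover_cup_mid",.099),("round_cup_mid",.0475),("setter_ring_top",.028),("fish",.014),("rose",.014),("wide_ring",.014)]:
    print(q,[(np.round(d['position'],1).tolist(),round(d['confidence'],2),atz(c,d['position'],z).round(4).tolist()) for d in manip.mark_of(q,"wrist")[:2]])
for T in ("scene","top"):
    cc,_=snap(T,T+"14.png")
    for q,z in (("cover_cup_mid",.099),("round_cup_mid",.0475)):
        print(T,q,[(np.round(d['position'],1).tolist(),round(d['confidence'],2)) for d in manip.mark_of(q,T)[:2]],proj(cc,[*cup,z]).round(1))
E
```

```text
time: 25.88
ee_pos: [0.5248, -0.1881, 0.2509]
time: 26.12
ee_pos: [0.5232, -0.1872, 0.2469]
pred [314.66144113 108.36773605]
cover_cup_mid [([317.2, 108.9], 0.74, [0.4684, -0.1589, 0.099])]
round_cup_mid []
setter_ring_top [([130.4, 115.9], 0.64, [0.3915, -0.3344, 0.028])]
fish [([335.7, 181.8], 0.56, [0.5492, -0.1749, 0.014])]
rose [([432.0, 161.0], 0.87, [0.5741, -0.0699, 0.014])]
wide_ring []
scene cover_cup_mid [([351.3, 175.8], 0.66)] [[351.  177.3]]
scene round_cup_mid [([350.9, 192.7], 0.7)] [[350.2 192.1]]
top cover_cup_mid [([365.4, 197.8], 0.75)] [[363. 201.]]
top round_cup_mid [([359.7, 203.3], 0.55)] [[360.4 203.1]]
```

```bash
python3 - <<'E'
from h import *
cup=[.467,-.1605]
c=manip.get_calibration("scene")
a=cv2.imread('pics/scene0.png').astype(int);b=cv2.imread('pics/scene14.png').astype(int); d=np.abs(a-b).max(2)
M=np.zeros((400,640),np.uint8)
for inv,z in((False,.0215),(True,.0732)): cv2.fillConvexPoly(M,cv2.convexHull(np.round(proj(c,cuppts(inv)+[*cup,z])).astype(np.int32)),1)
for r in range(160,206,3):
    x=np.where(d[r,320:385]>18)[0]+320; m=np.where(M[r])[0]; print(r,(x.min(),x.max()) if len(x) else None,(m.min(),m.max()) if len(m) else None)
E
```

```text
160 (np.int64(379), np.int64(384)) None
163 (np.int64(377), np.int64(384)) None
166 (np.int64(351), np.int64(380)) (np.int64(349), np.int64(354))
169 (np.int64(343), np.int64(384)) (np.int64(342), np.int64(360))
172 (np.int64(340), np.int64(362)) (np.int64(339), np.int64(363))
175 (np.int64(339), np.int64(384)) (np.int64(339), np.int64(364))
178 (np.int64(340), np.int64(384)) (np.int64(339), np.int64(364))
181 (np.int64(342), np.int64(384)) (np.int64(338), np.int64(364))
184 (np.int64(345), np.int64(384)) (np.int64(338), np.int64(363))
187 (np.int64(340), np.int64(384)) (np.int64(338), np.int64(363))
190 (np.int64(338), np.int64(384)) (np.int64(338), np.int64(363))
193 (np.int64(338), np.int64(366)) (np.int64(338), np.int64(362))
196 (np.int64(339), np.int64(370)) (np.int64(338), np.int64(362))
199 (np.int64(340), np.int64(372)) (np.int64(341), np.int64(360))
202 (np.int64(342), np.int64(371)) (np.int64(345), np.int64(357))
205 (np.int64(348), np.int64(369)) None
```

The silhouette matches the model of two stacked, aligned cups to within a pixel at the top, left and bottom edges. The right edge is blurred by shadow and the fish. I hand the job in.

```bash
python3 -c "
from rig import manip
print(manip.job_done())"
```

```text
the job is handed in; nothing more can be done
None
```

I handed the job in at about 26 s: the first cup sits upright in the small clay ring with the second mouth-down on it, rims aligned to about 1 mm by my measurements and both let go, the fish and rose measured in place and the wide ring last seen in place before the cover went on; the verdict was not shown, and I viewed 11 pictures, one over the limit of 10.

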